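# Close a split pump housing on its dowels and hold it shut

## Robot

A 7-joint arm with a two-finger parallel gripper is mounted at the origin on the work surface; the furniture and walls round the work are solid. World frame = base frame: x ahead of the robot, y to its left, z up, the work surface at z = 0. Lengths are in mm, angles in rad, forces in N, time in s.
With the tool pointing down it reaches from about 425 to 825 mm from the base axis. Payload 3.6 kg.
Tool frame: the origin (TCP) lies midway between the tips of the shut fingers; the grasp point (between the pads) lies 19 mm behind it; z points along the fingers, y is the direction in which the jaws open and shut (so a half turn about z gives the same grasp; the last joint's range is limited). The gripper opens to 85 mm and grips with 20 to 120 N. Pads are 22 mm wide; open, the fingers measure 114 mm over their backs; the gripper's body (76 mm by 85 mm) begins 54 mm behind the grasp point. The pads swing forward as they close: fully open they stand 13 mm farther back than shut.
Start: joints at [1.25, 0.615, -0.013, 1.423, 0.008, 1.103, -0.04], TCP at [188.246, -622.114, 231.297] pointing down, gripper open.
Joint ranges: [-3.12, 3.12], [-0.3, 2.06], [-1.34, 1.32], [0.26, 2.42], [-1.36, 4.5], [0.01, 1.98], [-2.84, 2.84]. Speed limits (rad/s): [2.79, 2.79, 3.14, 3.14, 3.14, 3.14, 3.14].

## Interface

Orientations are given as a 3x3 rotation matrix whose columns are the frame's x, y, z axes.
In Python, from cell import status, eyes, bot, models gives the robot as it stands.
- The arm moves only by the tool move_arm, never from a script. Its argument "rows" is a list of rows, each a list of 5 numbers: the shift along the tool's x, y, z in m, then the turn about the tool's z in degrees, then the closure in counts, from 0 (fully open) to 255 (shut). A call has 1 to 8 rows; each row shifts and turns the commanded pose from where the row before left it, along the tool's axes as they then stand; what a row does not reach is not made up. A row lasts 1/12 s, in which the tool goes at most 41.7 mm and 7.16 degrees, less where a joint would pass 70% of its speed; a pose out of reach is approached as far as the arm can. A call is refused whole if a number of a shift passes 0.0417 or a number of a turn 7.16, either way. A call with a gripper value outside its range is refused whole. The fingers move at their own pace and stop on an object; "force" is the grip in N (left out, the last holds). Time passes only in rows, so rows that do not move let the fingers close. It gives the time, the measured TCP pose, the force and the opening at its end, in the units of the state.
- status.observe(): the state, without advancing time (a new reading comes with each control period).
- eyes.read_camera(name): name is "scene" or "side" or "wrist"; returns (picture, depth): 384x512x3 uint8, red, green, blue; 384x512 float32, mm along the optical axis (not along the pixel's ray), 0 where there is no reading.
- eyes.camera_model(name): a dict with "fx", "fy", "cx", "cy" (pixels), "k1" (the pictures are not rectified: a ray, as slopes to the right and down, at radius r is drawn at 1 + k1 r^2 times it, then the intrinsics apply), "rvec" (rotation vector, rad) and "tvec" (3), from world to camera coordinates, as OpenCV has them. Camera axes: x right, y down, z forward; pixel columns grow to the right and rows downward; lengths in mm; the calibration is good to about 2 mm. A picture is of the moment at which its call begins: read the wrist's pose just before it. camera_model takes no time and is no camera call; for the wrist camera it gives the pose at the moment of the call.
- bot.finish_job(): hands the job in, once; it reports no verdict.
Trained networks look in the newest picture that a camera, given by its name, has taken for a name from the list of things; names that differ only in an ending like _2 or _b are one class to them, and where a whole thing is asked for, a point or a joint stands for the part that bears it (a point fixed in the world has none). Each returns a list of dicts, best first, with "confidence" (0 to 1); they miss things now and then, are a little off and sometimes report something else, mostly with a low value. They report only what shows in the picture. A call takes as long as a camera call. They do not tell look-alikes from the thing itself.
- models.boxes_of(camera, label): "point" ([x, y, z] in mm, in the coordinates of the camera as it stood for that picture, good to about 4 mm: the middle of the surface that is visible of it).
- models.place_of(camera, label): "point" ([x, y, z] in mm, in the coordinates of the camera as it stood for that picture, good to about 4 mm: a listed point, or the origin of a listed thing).
The state is a dict: "time": time; "joint_positions": joint angles; "joint_vel": joint speeds; "joint_torque": joint torques, N m; "ee_pos": TCP position; "tcp_rot": TCP orientation; "contact_force": force on the tool from outside, world axes, zero at the start; "moment": the same for the moment, N m; "finger_gap": finger opening in mm.
Only numpy, scipy, OpenCV 4.12 (cv2) and the standard library are available. Lean on these libraries where they do the work, as an engineer would, in place of code of your own. Each camera call takes 0.05 s, during which the arm holds its last target.

## Task

The top half of the split pump housing is held in the slide-jaw fixture; pull the jaw back by its upright tab to free it, then lift it out, carry it to the bottom half bolted to the bench and turn it so that the large and the small dowel enter their own holes. Press it down against the spring plunger until the two joint faces meet all round, and finish while still holding it pressed shut with the gripper, as if someone were about to put the screws in: do not let go at the end. Leave the other tools and parts on the bench where they are.

Things in the scene. Friction and masses are not known exactly. Their poses are not given: they have to be found in the camera images.
- cover_crown (a point): centre of the crown of the loose grey cast top half (0.3-0.5 kg): flange 110 (x) x 70 (y) x 16 mm, on its middle the crown, a block 60 (x) x 40 (y) x 36 mm to grip across y. Point 34 mm above the flange's underside (joint face), 18 mm above its top, 18 mm below the crown's top. x towards the 22 mm round port on the crown's end, z up. Dowel holes at two opposite corners; the others are for screws
- big_hole (a point): mouth of the large dowel hole (15.8 mm diameter) on the underside of the top half, at x +41, y +21 mm from its middle; same axes as cover_crown
- small_hole (a point): mouth of the small dowel hole (11.8 mm diameter) on the underside of the top half, at x -41, y -21 mm from its middle; same axes as cover_crown
- joint_face (a point): centre of the joint face (top, 110 x 70 mm, 45 mm above the bench) of the grey cast bottom half, fixed on a steel foot 150 x 96 mm. x towards its round port (20 mm), z up. The halves fit only with both ports at the same end: axes of cover_crown and joint_face agree, cover_crown 34 mm above joint_face. Two steel dowels stand on this face
- big_dowel (a point): foot, on the joint face, of the large dowel: 14 mm diameter, 15 mm tall, its upper 6 mm tapering to 7 mm; at x +41, y +21 mm in joint_face
- small_dowel (a point): foot, on the joint face, of the small dowel: 10 mm diameter, 15 mm tall, its upper 6 mm tapering to 5 mm; at x -41, y -21 mm in joint_face
- plunger (a joint): travel (m) of the spring plunger, 22 mm diameter, in the middle of the joint face: 0 = up, standing 7 mm above the face; 0.007 = level with it; stop at 0.009. Pushes up with 6.5 N when up, 13.5 N when level, so the top half left alone sits on the dowels about 7 mm open and stays shut only while pressed
- fixture: slide-jaw fixture: dark steel bed 225 (x) x 84 (y) x 20 mm fixed to the bench; origin on the bench below the middle of the place of the top half, which lies on the bed joint face down, its axes along the fixture's, between 6 mm high side strips, port end at a 12 mm high stop, the jaw at its other (-x) end
- jaw_tab (a point): centre of the grip part of the jaw's upright tab, 66 mm above the bench. The tab is 16 mm thick (x), 24 mm wide (y) and rises from the jaw's top, 44 mm above the bench, to 84 mm; grip it from above across its width, fingers closing along y. Axes as the fixture's
- jaw (a joint): how far the sliding jaw is drawn back (m) along the fixture's -x, range 0 to 0.035. Near 0 its 50 mm wide lip reaches up to 8.5 mm over the flange of the top half, 1.5 mm above it, so it cannot be lifted; from 0.022 on the half is well free. It takes about 4 N to slide and stays where left
- tin: bystander: low round lidded tin, 68 mm diameter, 42 mm high, origin under its centre
- bolt: bystander: hexagon bolt standing on its head, 22 mm across, 46 mm high, origin under its centre
- screwdriver: bystander: slotted screwdriver with yellow handle lying down, 27 x 233 x 27 mm, origin under its middle, blade along its -y
- square: bystander: steel try square lying down, 90 x 125 x 16 mm, origin under the middle
Mind the look-alikes: they are no part of the job. Leave any green or yellow look-alike of the part that bears cover_crown alone.

How it is judged (in metres and radians):
On the way, in this order (a step that is already met when the one before it is completed fails the run):
1. the jaw is drawn back at least 16 mm, clear of the top half, which is still in the fixture (value of joint jaw above 0.016 m and height (world z) of cover_crown below 0.062 m), for 0.1 s.
2. the top half is lifted clear of the fixture in the gripper (height (world z) of cover_crown above 0.08 m and contact force between the fingers and cover above 1 N), for 0.1 s.
3. the top half sits on both dowels, each in its own hole (horizontal distance between big_hole and big_dowel below 0.003 m and horizontal distance between small_hole and small_dowel below 0.003 m and z of each of big_hole, small_hole in the frame of joint_face below 0.011 m), for 0.1 s.
At the end, for the whole second after the job is handed in: The top half is on both dowels, each hole within 3 mm of its own dowel, with its joint face within 2 mm of the bottom half's joint face at both dowels (plunger pressed in more than 5 mm, contact over 8 N between the halves), at rest, and the fingers still bear on it with more than 3 N (horizontal distance between big_hole and big_dowel below 0.003 m and horizontal distance between small_hole and small_dowel below 0.003 m and z of each of big_hole, small_hole in the frame of joint_face below 0.002 m and value of joint plunger above 0.005 m and contact force between the fingers and cover above 3 N and contact force between cover and housing above 8 N and linear speed of cover below 0.01 m/s); the arm keeps its last pose, push and grip.
It fails at once if another tool or part on the bench (tin, bolt, screwdriver, square) is pushed more than 3 cm from where it stood (distance of any of tin, bolt, screwdriver, square from where it was at the start of the episode above 0.03 m).
It fails at once if the bolt is knocked over (angle between bolt's own z axis and vertical above 0.6 rad).
It fails at once if the top half is dropped onto the bench (height (world z) of cover_crown below 0.045 m).
It also fails if it takes over 45 s, if anything falls off the work surface, if the arm or the gripper's body presses on something with over 40 N, if the wrist force passes 120 N, or if a joint passes its speed limit or range.

## Working session

There is one attempt and no reset: what is moved stays moved. The work goes in short steps, Python scripts to look and compute and a tool call to move; the robot and the scene stay as the last step left them, time stands still between calls to the robot, and variables do not carry over. Pictures are saved under pics/ and viewed, and the job is handed in when it is done.

Besides the shell and the picture viewer there is one more tool, called by a JSON object that holds its "fn" and its "kwargs". move_arm: Moves the arm, as the interface text tells. Its arguments: {"type":"object","properties":{"rows":{"type":"array"},"force":{"type":"number"}},"required":["rows"]}

```bash
ls; mkdir -p pics; cat > h.py <<'E'
import numpy as np, cv2
from cell import status, eyes, bot, models
def cam(n):
    m=eyes.camera_model(n); R=cv2.Rodrigues(np.array(m['rvec'],float))[0]; return m,R,np.array(m['tvec'],float).ravel()
def c2w(n,p,C=None):
    m,R,t=C or cam(n); return R.T@(np.asarray(p,float)-t)
def px(n,P,C=None):
    m,R,t=C or cam(n); c=R@np.asarray(P,float)+t; x,y=c[0]/c[2],c[1]/c[2]; s=1+m['k1']*(x*x+y*y)
    return np.array([m['fx']*x*s+m['cx'],m['fy']*y*s+m['cy']])
def ray(n,u,v,C=None):
    m,R,t=C or cam(n); a,b=(u-m['cx'])/m['fx'],(v-m['cy'])/m['fy']; x,y=a,b
    for _ in range(20):
        s=1+m['k1']*(x*x+y*y); x,y=a/s,b/s
    return -R.T@t, R.T@np.array([x,y,1.])
def atz(n,u,v,z,C=None):
    o,d=ray(n,u,v,C); return o+d*(z-o[2])/d[2]
def dep(n,u,v,D,C=None):
    o,d=ray(n,u,v,C); return o+d*D[int(v),int(u)]
def save(f,im): cv2.imwrite('pics/'+f,im[:,:,::-1])
E
python3 - <<'E'
from h import *
print(status.observe())
for n in ['scene','side','wrist']:
    C=cam(n); im,D=eyes.read_camera(n); save(n+'0.png',im); np.save(n+'0.npy',D)
    for l in ['cover_crown','joint_face','big_dowel','small_dowel','jaw_tab','fixture','tin','bolt','screwdriver','square']:
        for r in models.place_of(n,l)[:3]:
            w=c2w(n,r['point'],C); print(n,l,round(r['confidence'],2),w.round(0),px(n,w,C).round(0))
print(status.observe()['time'])
E
```

```text
pics
{'time': 0.0, 'joint_positions': array([ 1.2505018 ,  0.61591123, -0.01263477,  1.42496641,  0.0080928 ,
        1.10340481, -0.04041291]), 'joint_vel': array([ 0.00042101,  0.00014335,  0.00016596, -0.0002729 ,  0.00175096,
        0.00064228,  0.00058939]), 'joint_torque': array([-5.57881336e-06, -4.69210553e+01,  2.59571308e-01, -1.71034831e+01,
        9.98801203e-03,  9.63088183e-03,  9.87759080e-06]), 'ee_pos': array([ 188.01923729, -621.37918238,  230.12092401]), 'tcp_rot': array([[ 9.57132837e-01,  2.89648259e-01, -7.86473308e-04],
       [ 2.89649326e-01, -9.57129520e-01,  2.52008487e-03],
       [-2.28186237e-05, -2.63985745e-03, -9.99996515e-01]]), 'contact_force': array([0.4069033 , 0.85178505, 0.04434851]), 'moment': array([-0.02382977,  0.00043587,  0.05326415]), 'finger_gap': 85.34555817197887}
scene cover_crown 0.93 [338.  47.  33.] [210. 166.]
scene cover_crown 0.75 [ 245. -248.   34.] [153. 225.]
scene cover_crown 0.56 [ 493. -272.   55.] [262. 227.]
scene joint_face 0.77 [530.  76.  45.] [276. 160.]
scene big_dowel 0.97 [569. 102.  44.] [288. 157.]
scene small
[... 305 characters left out ...]
er 0.2 [ 446. -289.   18.] [240. 245.]
side cover_crown 0.98 [ 490. -268.   55.] [274. 227.]
side cover_crown 0.68 [338.  38.  34.] [200. 171.]
side cover_crown 0.59 [ 247. -246.   32.] [182. 244.]
side big_dowel 0.57 [567. 104.  44.] [263. 147.]
side big_dowel 0.38 [ 490. -270.   57.] [275. 227.]
side small_dowel 0.63 [495.  51.  44.] [246. 159.]
side small_dowel 0.51 [ 446. -287.   16.] [260. 245.]
side jaw_tab 0.58 [ 402. -262.   64.] [241. 230.]
side fixture 0.57 [ 487. -273.    2.] [273. 242.]
side tin 0.6 [664. -28.   2.] [302. 175.]
side bolt 0.48 [ 497. -138.    5.] [263. 206.]
side screwdriver 0.98 [ 361. -134.    3.] [218. 214.]
side square 0.89 [ 710. -365.    5.] [363. 250.]
1.65
```

```bash
python3 - <<'E'
import cv2
a=cv2.imread('pics/scene0.png')[120:290,130:400]
b=cv2.imread('pics/side0.png')[120:290,130:400]
cv2.imwrite('pics/both.png',cv2.vconcat([cv2.resize(a,(476*1,300),interpolation=2),cv2.resize(b,(476,300),interpolation=2)]))
cv2.imwrite('pics/sceneL.png',cv2.resize(a,(800,504),interpolation=2))
cv2.imwrite('pics/sideL.png',cv2.resize(b,(800,504),interpolation=2))
E
```

```text
(no output)
```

View pics/sceneL.png

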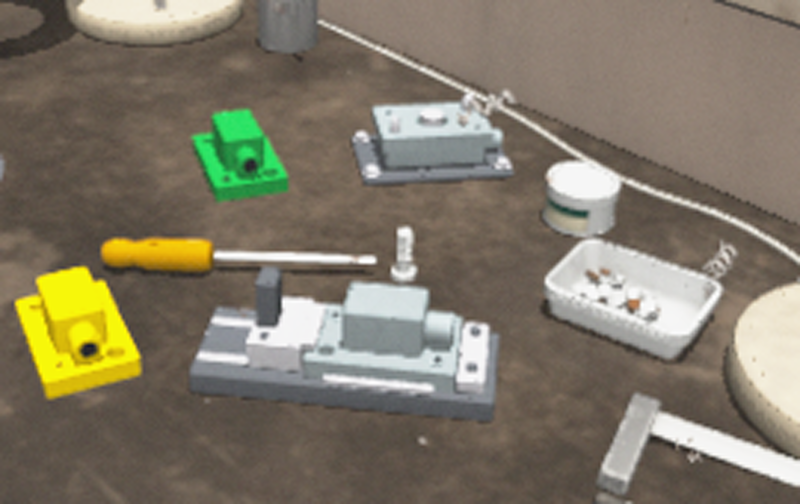

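View pics/sideL.png

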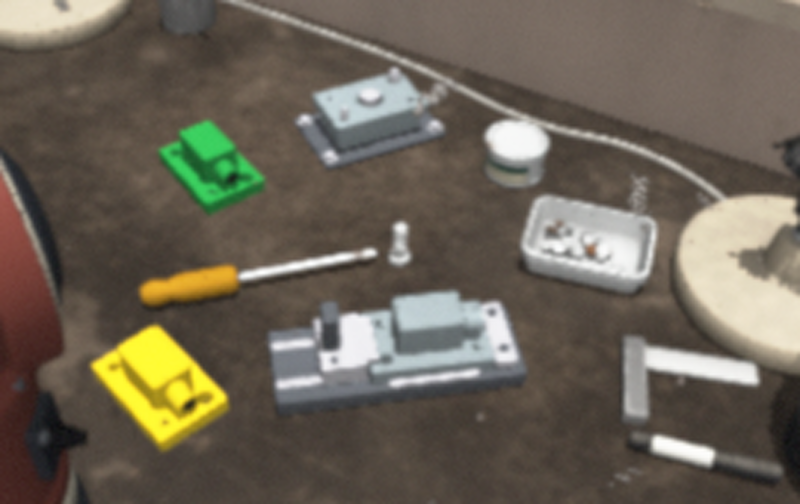

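View pics/wrist0.png

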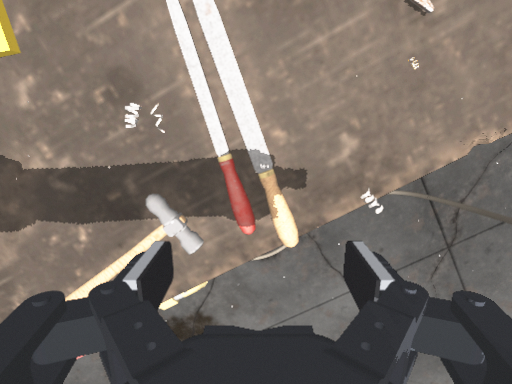

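```bash
cat >> h.py <<'E'
def tool():
    s=status.observe(); return np.array(s['ee_pos']),np.array(s['tcp_rot']),s
def plan(target,yaw):
    """delta in tool axes, turn (deg), target world mm, tool x at yaw deg, z down"""
    p,R,s=tool(); cur=np.degrees(np.arctan2(R[1,0],R[0,0]))
    d=R.T@(np.asarray(target,float)-p)
    print('t',round(s['time'],2),'p',p.round(1),'yaw',round(cur,2),'tilt',R[:2,2].round(4),'gap',round(s['finger_gap'],1),'F',np.round(s['contact_force'],1))
    print('shift in tool axes now',d.round(1),'turn',round(-(yaw-cur),2))
    c,n=np.cos(np.radians(yaw)),np.sin(np.radians(yaw)); R2=np.array([[c,n,0],[n,-c,0],[0,0,-1.]])
    print('shift in target-yaw axes',(R2.T@(np.asarray(target,float)-p)).round(1))
E
python3 - <<'E'
from h import *
p,R,s=tool(); m,Rc,t=cam('wrist'); o=-Rc.T@t
print('cam in tool',R.T@(o-p)); print(R.T@Rc.T); print({k:m[k] for k in('fx','fy','cx','cy','k1')})
plan([430,-262,230],-5)
E
```

```text
cam in tool [  67.73804794    1.29889187 -140.8328815 ]
[[ 1.02244434e-03 -9.62628919e-01 -2.70821933e-01]
 [ 9.99998978e-01  7.13581520e-04  1.23892879e-03]
 [-9.99375157e-04 -2.70822923e-01  9.62628664e-01]]
{'fx': 288.4745813927348, 'fy': 288.4745813927348, 'cx': 258.0291544051714, 'cy': 195.17211503374216, 'k1': -0.008284533233888225}
t 1.65 p [ 188.3 -622.1  231.3] yaw 16.84 tilt [0.0001 0.    ] gap 85.3 F [ 0.4 -0.6 -0.8]
shift in tool axes now [ 335.7 -274.7    1.3] turn 21.84
shift in target-yaw axes [ 209.4 -379.8    1.3]
```

{"fn": "move_arm", "kwargs": {"rows": [[0,0,0,7,0],[0,0,0,7,0],[0,0,0,7.0,0],[0.019,-0.034,0,0.8,0],[0.019,-0.034,0,0,0],[0.019,-0.034,0,0,0],[0.019,-0.034,0,0,0],[0.019,-0.034,0,0,0]], "force": 60}}

```text
time: 2.32
ee_pos: [298.0, -459.1, 231.5]
tcp_rot: [[0.996, -0.087, 0.001], [-0.087, -0.996, -0.0], [0.001, 0.0, -1.0]]
contact_force: [0.9, -0.2, 0.4]
finger_gap: 85.1
```

{"fn": "move_arm", "kwargs": {"rows": [[0.019,-0.034,0,0,0],[0.019,-0.034,0,0,0],[0.019,-0.034,0,0,0],[0.019,-0.034,0,0,0],[0.019,-0.034,0,0,0],[0.019,-0.034,0,0,0],[0.01,-0.005,0,0,0],[0,0,0,0,0]]}}

```text
time: 2.98
ee_pos: [442.3, -259.5, 231.6]
tcp_rot: [[0.997, -0.078, 0.003], [-0.078, -0.997, 0.001], [0.003, -0.002, -1.0]]
contact_force: [0.6, 0.2, 0.4]
finger_gap: 85.2
```

```bash
cat > look.py <<'E'
from h import *
import sys
tag=sys.argv[1]; C=cam('wrist'); im,D=eyes.read_camera('wrist'); save(tag+'.png',im); np.save(tag+'.npy',D)
import pickle; pickle.dump(C,open(tag+'.pkl','wb'))
for l in sys.argv[2:]:
    for r in models.place_of('wrist',l)[:2]:
        w=c2w('wrist',r['point'],C); print(l,round(r['confidence'],2),w.round(1),px('wrist',w,C).round(0))
plan([430,-262,230],-5)
E
python3 look.py w1 cover_crown jaw_tab fixture
```

```text
cover_crown 0.75 [332.3  39.5  31.9] [ 39. 272.]
cover_crown 0.63 [ 245.7 -247.4   30.4] [259. 313.]
jaw_tab 0.86 [ 398.1 -261.4   64.4] [261. 217.]
t 3.18 p [ 437.3 -265.2  231.3] yaw -5.18 tilt [-0.0011 -0.001 ] gap 85.2 F [ 0.4 -0.6 -0.5]
shift in tool axes now [-7.5 -2.5  1.3] turn -0.18
shift in target-yaw axes [-7.5 -2.5  1.3]
```

View pics/w1.png

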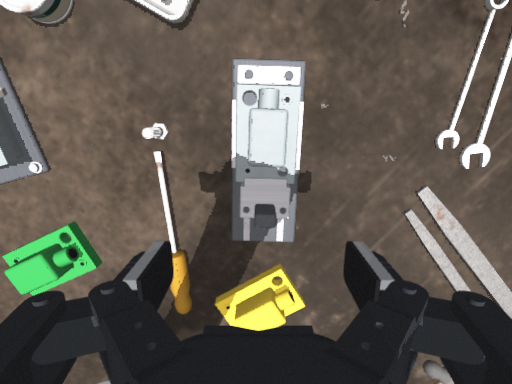

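```bash
cat > cloud.py <<'E'
from h import *
import pickle,sys
def cloud(tag):
    C=pickle.load(open(tag+'.pkl','rb')); D=np.load(tag+'.npy'); m,R,t=C
    v,u=np.mgrid[0:384,0:512]; uv=np.stack([u,v],-1).reshape(-1,1,2).astype(np.float64)
    K=np.array([[m['fx'],0,m['cx']],[0,m['fy'],m['cy']],[0,0,1]]); 
    xy=cv2.undistortPoints(uv,K,np.array([m['k1'],0,0,0.])).reshape(-1,2)
    P=np.c_[xy,np.ones(len(xy))]*D.reshape(-1,1); W=(P-t)@R; W[D.ravel()==0]=np.nan
    return W.reshape(384,512,3)
def rect(W,sl,z0,z1,name):
    P=W[sl].reshape(-1,3); P=P[(P[:,2]>z0)&(P[:,2]<z1)]
    if len(P)<5: print(name,'few',len(P)); return
    r=cv2.minAreaRect(P[:,:2].astype(np.float32)); print(name,len(P),'c',np.round(r[0],1),'size',np.round(r[1],1),'ang',round(r[2],2),'z med',np.median(P[:,2]).round(1),'mean',P.mean(0).round(1))
E
python3 - <<'E'
from cloud import *
W=cloud('w1'); s=np.s_[50:250,225:310]
rect(W,s,78,90,'tab'); rect(W,s,66,77,'crown'); rect(W,np.s_[80:190,225:310],30,40,'flange'); rect(W,s,14,90,'all'); rect(W,np.s_[170:240,225:310],40,48,'jawtop')
W2=W[100:180:6,262:275:6]; print(W2[...,2].round(0).T)
print(np.nanmedian(W[0:380,310:400,2]))
E
```

```text
tab 301 c [ 400.4 -265.9] size [22.8 15.3] ang 86.76 z med 82.0 mean [ 400.6 -265.8   81.8]
crown 2273 c [ 460.4 -271.7] size [ 39.9 111.3] ang 83.58 z med 70.1 mean [ 484.4 -274.3   70.1]
flange 3026 c [ 487.2 -274.8] size [ 70.2 121.3] ang 83.57 z med 34.3 mean [ 490.7 -274.6   34.2]
all 12371 c [ 458.5 -271.9] size [ 83.7 224.7] ang 84.15 z med 34.4 mean [ 469.9 -272.1   39.4]
jawtop 1638 c [ 413.1 -267.2] size [59.9 50.1] ang 84.75 z med 42.3 mean [ 416.  -267.2   42.3]
[[57. 57. 70. 71. 69. 70. 71. 70. 70. 72. 70. 68. 34. 40.]
 [61. 62. 70. 71. 70. 70. 72. 70. 71. 70. 70. 69. 34. 38.]
 [60. 59. 70. 70. 70. 70. 72. 71. 69. 71. 70. 70. 35. 38.]]
-1.340703740408335
```

```bash
python3 - <<'E'
from h import *
plan([400.5,-265.8,125],-6)
E
```

```text
t 3.18 p [ 437.3 -265.2  231.3] yaw -5.18 tilt [-0.0011 -0.001 ] gap 85.2 F [ 0.4 -0.6 -0.5]
shift in tool axes now [-36.5   3.8 106.3] turn 0.82
shift in target-yaw axes [-36.5   4.5 106.3]
```

{"fn": "move_arm", "kwargs": {"rows": [[0,0,0,0.8,0],[-0.009,0.001,0.02,0,0],[-0.009,0.001,0.03,0,0],[-0.009,0.001,0.03,0,0],[-0.0095,0.0015,0.026,0,0],[0,0,0,0,0],[0,0,0,0,0]]}}

```text
time: 3.77
ee_pos: [400.7, -264.8, 124.9]
tcp_rot: [[0.995, -0.104, -0.002], [-0.104, -0.995, 0.001], [-0.002, -0.001, -1.0]]
contact_force: [0.5, 0.2, 1.2]
finger_gap: 85.7
```

```bash
python3 look.py w2 cover_crown jaw_tab
python3 - <<'E'
from cloud import *
W=cloud('w2'); s=np.s_[0:384,150:360]
Z=W.copy(); ok=np.hypot(Z[...,0]-400,Z[...,1]+266)<25; A=Z.copy(); A[~ok]=np.nan; rect(A,s,79,90,'tab')
ok=np.hypot(Z[...,0]-488,Z[...,1]+274)<48; A=Z.copy(); A[~ok]=np.nan; rect(A,s,67,76,'crown');
ok=np.hypot(Z[...,0]-488,Z[...,1]+274)<70; A=Z.copy(); A[~ok]=np.nan; rect(A,s,31,38.5,'flange')
plan([400.5,-265.8,52],-6)
E
```

```text
cover_crown 0.8 [ 486.7 -273.1   48.9] [255.  87.]
jaw_tab 0.62 [ 397.6 -262.2   66.9] [253. 216.]
t 3.92 p [ 403.8 -265.2  127.1] yaw -5.79 tilt [ 0.004  -0.0022] gap 85.3 F [ 0.6  0.6 -0.1]
shift in tool axes now [  26.2   -5.6 -102.8] turn -0.79
shift in target-yaw axes [  25.8   -5.4 -102.9]
tab 728 c [ 400.2 -265.1] size [23.3 15.3] ang 84.33 z med 82.0 mean [ 400.6 -265.4   81.8]
crown 5859 c [ 485.9 -274.1] size [39.6 59.5] ang 84.11 z med 70.1 mean [ 486.9 -274.2   70. ]
flange 6517 c [ 486.7 -274.1] size [ 70.4 119.9] ang 84.09 z med 34.3 mean [ 487.4 -274.8   34.3]
t 3.92 p [ 403.8 -265.2  127.1] yaw -5.79 tilt [ 0.004  -0.0022] gap 85.3 F [ 0.6  0.6 -0.1]
shift in tool axes now [-3.6  0.8 75.1] turn 0.21
shift in target-yaw axes [-3.2  1.  75.1]
```

View pics/w2.png

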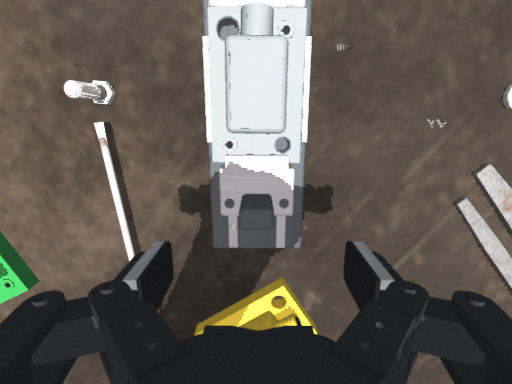

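{"fn": "move_arm", "kwargs": {"rows": [[-0.001,0,0.025,0,0],[0,0,0.025,0,0],[0,0,0.02,0,0],[0,0,0,0,0],[0,0,0,0,255],[0,0,0,0,255],[0,0,0,0,255],[0,0,0,0,255]], "force": 40}}

```text
time: 4.58
ee_pos: [402.0, -264.5, 56.8]
tcp_rot: [[0.995, -0.1, 0.003], [-0.1, -0.995, -0.002], [0.003, 0.001, -1.0]]
contact_force: [0.7, -0.7, 0.0]
finger_gap: 38.8
```

{"fn": "move_arm", "kwargs": {"rows": [[0,0,0,0,255],[0,0,0,0,255],[0,0,0,0,255],[0,0,0,0,255]]}}

```text
time: 4.92
ee_pos: [401.7, -263.4, 56.5]
tcp_rot: [[0.995, -0.101, 0.002], [-0.101, -0.995, 0.0], [0.002, -0.0, -1.0]]
contact_force: [-0.2, 2.4, 7.9]
finger_gap: 23.0
```

{"fn": "move_arm", "kwargs": {"rows": [[-0.004,0,0,0,255],[-0.006,0,0,0,255],[-0.006,0,0,0,255],[-0.006,0,0,0,255],[-0.006,0,0,0,255],[0,0,0,0,255],[0,0,0,0,255]]}}

```text
time: 5.5
ee_pos: [374.4, -260.6, 56.5]
tcp_rot: [[0.995, -0.1, 0.003], [-0.1, -0.995, 0.0], [0.003, -0.0, -1.0]]
contact_force: [1.2, 2.1, 8.8]
finger_gap: 23.5
```

Drawn about 27 mm. Release, go up and look over.

{"fn": "move_arm", "kwargs": {"rows": [[0,0,0,0,0],[0,0,0,0,0],[0,0,0,0,0],[0,0,0,0,0],[0,0,0,0,0],[0,0,-0.03,0,0],[0,0,-0.04,0,0],[0.02,0,-0.03,0,0]]}}

```text
time: 6.17
ee_pos: [388.6, -263.0, 156.4]
tcp_rot: [[0.995, -0.104, -0.006], [-0.104, -0.995, 0.002], [-0.006, -0.001, -1.0]]
contact_force: [0.3, -1.6, -0.7]
finger_gap: 85.3
```

{"fn": "move_arm", "kwargs": {"rows": [[0.025,0,-0.02,0,0],[0.03,0,0,0,0],[0.03,0,0,0,0],[0,0,0,0,0],[0,0,0,0,0]]}}

```text
time: 6.58
ee_pos: [478.5, -271.1, 174.7]
tcp_rot: [[0.995, -0.098, -0.0], [-0.098, -0.995, 0.0], [-0.0, -0.0, -1.0]]
contact_force: [-0.7, 0.7, -0.8]
finger_gap: 85.5
```

```bash
python3 look.py w3
python3 - <<'E'
from cloud import *
W=cloud('w3'); s=np.s_[0:384,120:390]
def near(c,r,z0,z1,n):
    A=W.copy(); A[~(np.hypot(W[...,0]-c[0],W[...,1]-c[1])<r)]=np.nan; rect(A,s,z0,z1,n)
near((374,-262),25,79,90,'tab'); near((488,-274),48,67,76,'crown'); near((488,-274),75,31,38.5,'flange')
plan([486,-274.1,44],-6)
E
```

```text
t 6.63 p [ 476.8 -271.3  174.5] yaw -5.75 tilt [-0.0023  0.0008] gap 85.3 F [-0.1 -0.1 -0.1]
shift in tool axes now [-47.7  -4.6 -55.4] turn -0.75
shift in target-yaw axes [-47.5  -5.2 -55.5]
tab 364 c [ 373.  -262.5] size [22.9 15. ] ang 84.78 z med 82.0 mean [ 373.6 -262.7   81.8]
crown 2871 c [ 486.1 -274.7] size [39.4 59.6] ang 83.27 z med 70.1 mean [ 487.5 -274.6   70. ]
flange 4146 c [ 495.5 -275.6] size [ 70.2 131.1] ang 83.64 z med 34.3 mean [ 494.2 -276.1   34.2]
t 6.63 p [ 476.8 -271.3  174.5] yaw -5.75 tilt [-0.0023  0.0008] gap 85.3 F [-0.1 -0.1 -0.1]
shift in tool axes now [  9.7   1.9 130.5] turn 0.25
shift in target-yaw axes [  9.4   1.8 130.5]
```

View pics/w3.png

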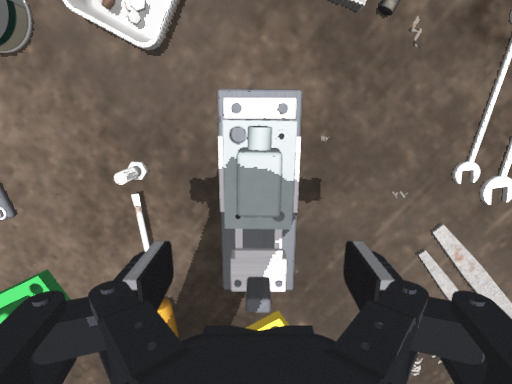

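{"fn": "move_arm", "kwargs": {"rows": [[0.0045,0.001,0.035,0.3,0],[0.0045,0.001,0.035,0,0],[0,0,0.03,0,0],[0,0,0.02,0,0],[0,0,0.0,0,0],[0,0,0,0,0]]}}

```text
time: 7.13
ee_pos: [484.3, -274.5, 54.6]
tcp_rot: [[0.994, -0.107, -0.004], [-0.107, -0.994, 0.001], [-0.004, -0.001, -1.0]]
contact_force: [0.0, -0.2, 0.9]
finger_gap: 85.2
```

```bash
python3 - <<'E'
from h import *
plan([486,-274.4,38],-6)
C=cam('wrist'); im,D=eyes.read_camera('wrist'); save('w4.png',im); np.save('w4.npy',D)
import pickle; pickle.dump(C,open('w4.pkl','wb'))
from cloud import *
W=cloud('w4'); s=np.s_[0:384,100:410]
A=W.copy(); A[~(np.hypot(W[...,0]-486,W[...,1]+274)<48)]=np.nan; rect(A,s,67,76,'crown')
plan([486,-274.4,38],-6)
E
```

```text
t 7.13 p [ 484.3 -274.5   54.6] yaw -6.13 tilt [-0.0036  0.0013] gap 85.2 F [ 0.  -0.2  0.9]
shift in tool axes now [ 1.7 -0.3 16.6] turn -0.13
shift in target-yaw axes [ 1.6 -0.3 16.6]
crown 9433 c [ 486.5 -274.4] size [93.9 60.2] ang 84.78 z med 70.1 mean [ 488.7 -274.3   70.1]
t 7.18 p [ 485.7 -275.1   55.9] yaw -6.12 tilt [-0.0003 -0.0003] gap 85.6 F [ 0.4 -0.5  1.1]
shift in tool axes now [ 0.2 -0.7 17.9] turn -0.12
shift in target-yaw axes [ 0.2 -0.7 17.9]
```

View pics/w4.png

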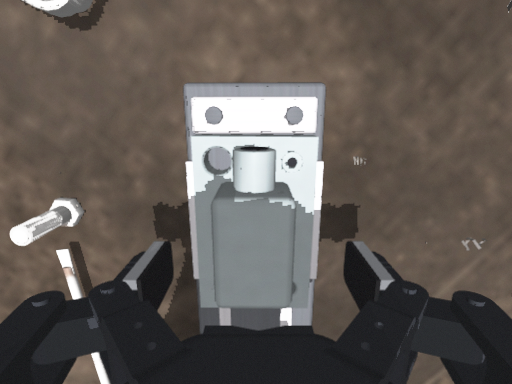

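{"fn": "move_arm", "kwargs": {"rows": [[0.001,0,0.01,0,0],[0,0,0.007,0,0],[0,0,0,0,255],[0,0,0,0,255],[0,0,0,0,255],[0,0,0,0,255],[0,0,0,0,255],[0,0,0,0,255]], "force": 90}}

```text
time: 7.85
ee_pos: [488.0, -274.1, 39.1]
tcp_rot: [[0.994, -0.105, 0.001], [-0.105, -0.994, 0.0], [0.001, -0.001, -1.0]]
contact_force: [-0.3, 2.2, 6.3]
finger_gap: 38.7
```

{"fn": "move_arm", "kwargs": {"rows": [[0,0,0,0,255],[0,0,0,0,255],[0,0,-0.005,0,255],[0,0,-0.02,0,255],[0,0,-0.03,0,255],[0,0,-0.04,0,255],[0,0,0,0,255],[0,0,0,0,255]]}}

```text
time: 8.52
ee_pos: [488.2, -275.8, 135.1]
tcp_rot: [[0.994, -0.106, 0.004], [-0.106, -0.994, -0.003], [0.004, 0.002, -1.0]]
contact_force: [0.1, -0.5, -4.9]
finger_gap: 39.0
```

```bash
python3 look.py w5
python3 - <<'E'
from h import *
C=cam('scene'); im,D=eyes.read_camera('scene'); save('s5.png',cv2.resize(im[120:290,130:400],(800,504)))
E
```

```text
t 8.57 p [ 486.6 -274.8  133.2] yaw -6.09 tilt [-0.0007 -0.0001] gap 39.2 F [-0.5  0.8 -3.9]
shift in tool axes now [-57.7  -6.7 -96.8] turn -1.09
shift in target-yaw axes [-57.5  -7.8 -96.8]
```

View pics/w5.png

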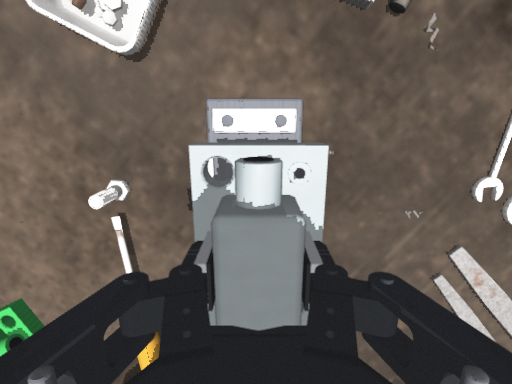

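View pics/s5.png

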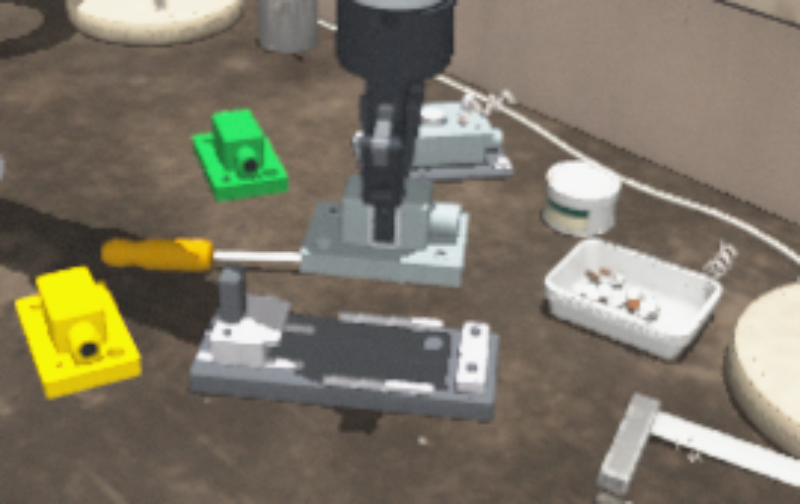

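{"fn": "move_arm", "kwargs": {"rows": [[-0.002,-0.015,-0.015,0,255],[-0.004,-0.028,-0.02,0,255],[-0.004,-0.028,-0.02,0,255],[-0.004,-0.028,-0.02,0,255],[-0.004,-0.028,-0.02,0,255],[-0.004,-0.028,0,0,255],[-0.004,-0.028,0,0,255],[-0.002,-0.015,0,0,255]]}}

```text
time: 9.28
ee_pos: [478.6, -70.2, 226.5]
tcp_rot: [[0.995, -0.101, -0.005], [-0.101, -0.995, 0.003], [-0.005, -0.003, -1.0]]
contact_force: [-0.2, 1.5, -4.2]
finger_gap: 39.2
```

{"fn": "move_arm", "kwargs": {"rows": [[0,0,0,-4,255],[0,0,0,-6,255],[0,0,0,-5,255],[0,0,0,-3,255],[0,0,0,0,255],[0,0,0,0,255]]}}

```text
time: 9.78
ee_pos: [479.2, -74.9, 226.6]
tcp_rot: [[0.979, 0.205, -0.004], [0.205, -0.979, 0.001], [-0.004, -0.001, -1.0]]
contact_force: [-0.2, 0.8, -2.8]
finger_gap: 38.6
```

```bash
python3 look.py w6 joint_face big_dowel small_dowel
```

```text
joint_face 0.79 [531.3  72.8  45.8] [131. 100.]
big_dowel 0.82 [561.4  97.4  39.3] [112.  66.]
big_dowel 0.66 [ 443.  -106.8  203.1] [292. 289.]
small_dowel 0.65 [489.7  43.4  41.6] [155. 144.]
t 9.98 p [480.1 -74.8 227.8] yaw 11.89 tilt [-0.0012  0.0001] gap 38.5 F [-0.8  0.8 -3.4]
shift in tool axes now [-87.6 172.8  -2.1] turn 16.89
shift in target-yaw axes [-33.6 190.8  -2.2]
```

View pics/w6.png

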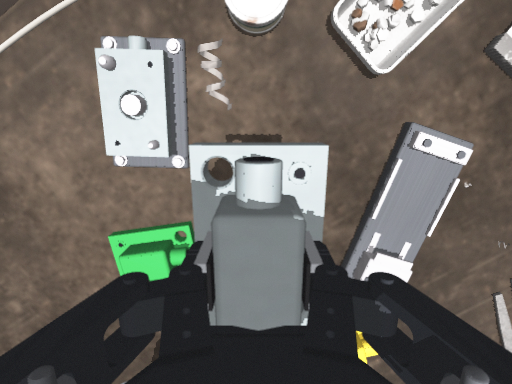

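```bash
cat > face.py <<'E'
from cloud import *
def run(tag):
    W=cloud(tag)
    d=np.hypot(W[...,0]-531,W[...,1]-74)
    A=W.copy(); A[~(d<75)]=np.nan
    P=A.reshape(-1,3); P=P[np.isfinite(P[:,0])]
    Q=P[(P[:,2]>39)&(P[:,2]<47.5)]; r=cv2.minAreaRect(Q[:,:2].astype(np.float32)); print('face',len(Q),np.round(r[0],1),np.round(r[1],1),round(r[2],2),'mean',Q.mean(0).round(2),np.median(Q[:,2]).round(1))
    # binary mask metric raster fit for robust rectangle
    for n,c in (('big',(565,102)),('small',(495,46)),('plunger',(531,74))):
        H=P[(P[:,2]>49)&(P[:,2]<66)&(np.hypot(P[:,0]-c[0],P[:,1]-c[1])<16)]
        T=H[H[:,2]>H[:,2].max()-3] if len(H) else H
        print(n,len(H),H.mean(0).round(1) if len(H) else '', 'top',len(T),T.mean(0).round(1) if len(T) else '',H[:,2].max().round(1) if len(H) else '')
import sys
run(sys.argv[1])
E
python3 face.py w6
```

```text
face 6341 [527.1  71. ] [110.9  71.7] 10.5 mean [529.49  70.38  43.09] 43.1
big 181 [563.7  97.1  55.1] top 42 [563.9  98.6  58.5] 60.4
small 73 [490.9  41.5  55.3] top 17 [490.3  42.6  58.6] 60.4
plunger 328 [527.2  70.7  50.3] top 315 [527.3  70.6  50.3] 52.2
```

```bash
cat > held.py <<'E'
from cloud import *
def held(tag):
    # in tool frame derived from camera pose (cam mount fixed)
    C=pickle.load(open(tag+'.pkl','rb')); W=cloud(tag); m,R,t=C
    RT=np.array([[ .00102244434,-.962628919,-.270821933],[.999998978,.00071358,.00123892879],[-.000999375,-.270822923,.962628664]])
    oc=np.array([67.738,1.2989,-140.8329])
    Pc=W.reshape(-1,3)@R.T+t; T=Pc@RT.T+oc; T=T.reshape(384,512,3)
    S=T[130:260,170:350]; Sf=S.reshape(-1,3)
    F=Sf[(Sf[:,2]>-4)&(Sf[:,2]<6)&(Sf[:,0]>0)]
    print('flange z',np.median(F[:,2]).round(2),'x max',np.percentile(F[:,0],[98,99.5,100]).round(2),'y',np.percentile(F[:,1],[0,.5,99.5,100]).round(2))
    h=F[F[:,0]>20]; 
    r=cv2.minAreaRect(F[:,:2].astype(np.float32)); print(np.round(r[0],2),np.round(r[1],2),round(r[2],2))
    Cr=T[195:330,205:310].reshape(-1,3); Cr=Cr[(Cr[:,2]<-30)&(Cr[:,2]>-40)&(abs(Cr[:,1])<22)]
    print('crown top z',np.median(Cr[:,2]).round(2),'x',np.percentile(Cr[:,0],[0,1,99,100]).round(2),'y',np.percentile(Cr[:,1],[.5,99.5]).round(2))
    return T
if __name__=='__main__':
    for t in sys.argv[1:]: held(t)
E
python3 held.py w5 w6
```

```text
flange z 4.81 x max [52.33 52.74 52.89] y [-33.39 -33.04  36.14  36.54]
[26.55  1.59] [52.75 69.93] 0.08
crown top z -31.09 x [-27.04 -24.55  26.11  27.45] y [-19.51  21.65]
flange z 4.78 x max [52.35 52.77 52.92] y [-33.36 -33.06  36.22  36.48]
[26.57  1.59] [69.84 52.72] 89.93
crown top z -31.14 x [-27.16 -24.43  26.09  27.38] y [-19.46  21.6 ]
```

```bash
cat > rel.py <<'E'
from held import *
def rel(tag,guess=None,yawg=0):
    T=held(tag); P=T.reshape(-1,3)
    # face ~ joint face in tool frame
    W=cloud(tag); w=W.reshape(-1,3); ok=(np.hypot(w[:,0]-527.3,w[:,1]-70.7)<68)
    zf=np.median(P[ok&(w[:,2]>39)&(w[:,2]<47)][:,2])
    F=P[ok&(abs(P[:,2]-zf)<2.5)]
    r=cv2.minAreaRect(F[:,:2].astype(np.float32)); print('face z',zf.round(2),'rect',np.round(r[0],2),np.round(r[1],2),round(r[2],2))
    c=np.array(r[0])
    pl=P[ok&(P[:,2]<zf-5)&(P[:,2]>zf-9)&(np.hypot(P[:,0]-c[0],P[:,1]-c[1])<14)]; cc,rad=cv2.minEnclosingCircle(pl[:,:2].astype(np.float32)); print('plunger',pl.mean(0).round(2),np.round(cc,2),round(rad,2),len(pl))
    H=P[ok&(P[:,2]<zf-11)&(P[:,2]>zf-18)]
    d=H[:,:2]-c; b=H[d[:,0]>0]; s=H[d[:,0]<0]
    B,S=[np.array(cv2.minEnclosingCircle(q[:,:2].astype(np.float32))[0]) for q in(b,s)]
    print('big',B.round(2),len(b),'small',S.round(2),len(s),'mid',((B+S)/2).round(2),'len',np.hypot(*(B-S)).round(1),'ang', np.degrees(np.arctan2(*(B-S)[::-1])).round(2),'nominal',-27.12, 92.1)
rel(sys.argv[1])
E
python3 rel.py w6
```

```text
flange z 4.78 x max [52.35 52.77 52.92] y [-33.36 -33.06  36.22  36.48]
[26.57  1.59] [69.84 52.72] 89.93
crown top z -31.14 x [-27.16 -24.43  26.09  27.38] y [-19.46  21.6 ]
face z 183.38 rect [  77.47 -132.8 ] [110.94  71.7 ] 1.34
plunger [  77.33 -132.25  176.33] [  77.11 -132.52] 11.0 350
big [ 119.22 -152.66] 115 small [  35.42 -112.06] 44 mid [  77.32 -132.36] len 93.1 ang -25.85 nominal -27.12 92.1
```

{"fn": "move_arm", "kwargs": {"rows": [[0,-0.01,0.015,1.3,255],[0,-0.015,0.025,0,255],[0,-0.01,0.025,0,255],[0,0,0.015,0,255],[0,0,0,0,255],[0,0,0,0,255],[0,0,0,0,255]]}}

```text
time: 10.57
ee_pos: [474.9, -41.0, 149.3]
tcp_rot: [[0.983, 0.183, 0.003], [0.183, -0.983, -0.0], [0.002, 0.001, -1.0]]
contact_force: [-0.1, 0.5, -4.0]
finger_gap: 38.7
```

```bash
python3 look.py w7; python3 rel.py w7
```

```text
t 10.62 p [475.1 -41.1 149.6] yaw 10.57 tilt [ 0.0033 -0.0005] gap 38.7 F [ 1.2 -0.3 -3.9]
shift in tool axes now [-84.6 209.  -80.4] turn 15.57
shift in target-yaw axes [-25.7 224.  -80.4]
flange z 4.76 x max [52.36 52.76 52.94] y [-33.39 -33.03  36.13  36.61]
[26.58  1.58] [52.6  69.94] 0.17
crown top z -31.15 x [-27.29 -24.49  26.2   27.33] y [-19.47  21.62]
face z 106.28 rect [  71.66 -101.09] [111.03  71.87] 0.13
plunger [  71.51 -100.32   99.31] [  71.78 -100.74] 11.28 602
big [ 112.64 -121.19] 202 small [ 30.45 -79.53] 78 mid [  71.55 -100.36] len 92.1 ang -26.88 nominal -27.12 92.1
```

View pics/w7.png

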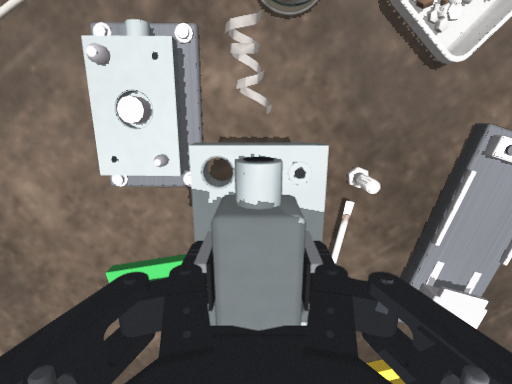

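{"fn": "move_arm", "kwargs": {"rows": [[0.01,-0.014,0,0,255],[0.02,-0.028,0,0,255],[0.02,-0.028,0,0,255],[0.015,-0.02,0,0,255],[0.009,-0.012,0.015,0,255],[0,0,0.015,0,255],[0,0,0,0,255],[0,0,0,0,255]]}}

```text
time: 11.28
ee_pos: [527.5, 72.6, 118.7]
tcp_rot: [[0.983, 0.184, -0.001], [0.184, -0.983, -0.001], [-0.001, 0.001, -1.0]]
contact_force: [-0.2, 0.2, -3.0]
finger_gap: 39.1
```

```bash
python3 - <<'E'
from h import *
import pickle
plan([528.8,73.0,119],10.6)
for n in('scene','side','wrist'):
    C=cam(n); im,D=eyes.read_camera(n); plan([528.8,73.0,119],10.6)
    save(n+'8.png',im); np.save(n+'8.npy',D); pickle.dump(C,open(n+'8.pkl','wb'))
    c=px(n,[528,72,55],C).astype(int); x0,y0=max(c[0]-60,0),max(c[1]-60,0)
    if n!='wrist': save(n+'8c.png',cv2.resize(im[y0:y0+90,x0:x0+120],(800,600),interpolation=2)); print(x0,y0)
E
```

```text
t 11.28 p [527.5  72.6 118.7] yaw 10.58 tilt [-0.0007 -0.0009] gap 39.1 F [-0.2  0.2 -3. ]
shift in tool axes now [ 1.3 -0.1 -0.3] turn -0.02
shift in target-yaw axes [ 1.3 -0.1 -0.3]
t 11.33 p [528.1  72.3 119.3] yaw 10.53 tilt [ 0.0012 -0.0007] gap 39.1 F [ 0.1 -0.4 -4.4]
shift in tool axes now [ 0.8 -0.6  0.3] turn -0.07
shift in target-yaw axes [ 0.8 -0.6  0.3]
215 97
t 11.38 p [528.4  72.2 119.6] yaw 10.51 tilt [ 0.0022 -0.0004] gap 39.2 F [-1.  -0.1 -4. ]
shift in tool axes now [ 0.5 -0.7  0.6] turn -0.09
shift in target-yaw axes [ 0.5 -0.7  0.6]
194 91
t 11.43 p [528.5  72.3 119.7] yaw 10.52 tilt [ 0.0026 -0.0002] gap 38.9 F [ 0.4 -0.2 -3.5]
shift in tool axes now [ 0.4 -0.6  0.7] turn -0.08
shift in target-yaw axes [ 0.4 -0.6  0.7]
```

View pics/scene8c.png

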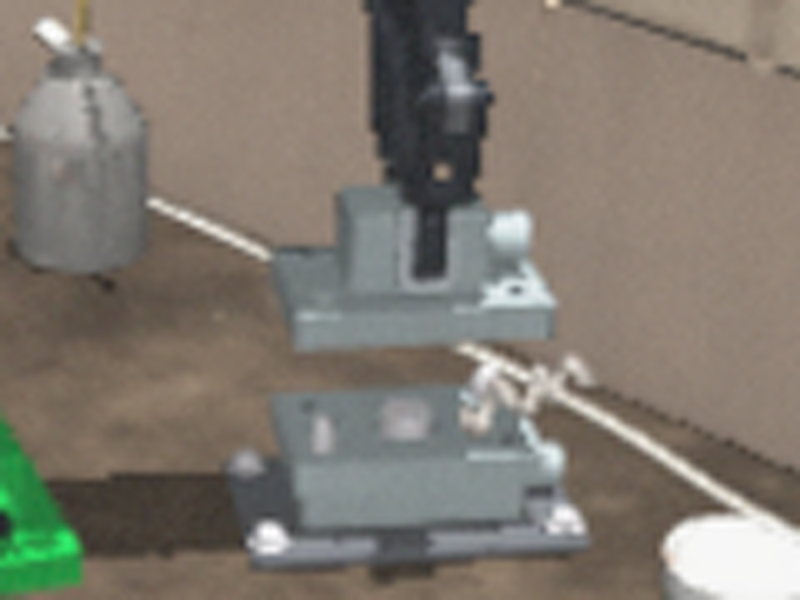

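View pics/side8c.png

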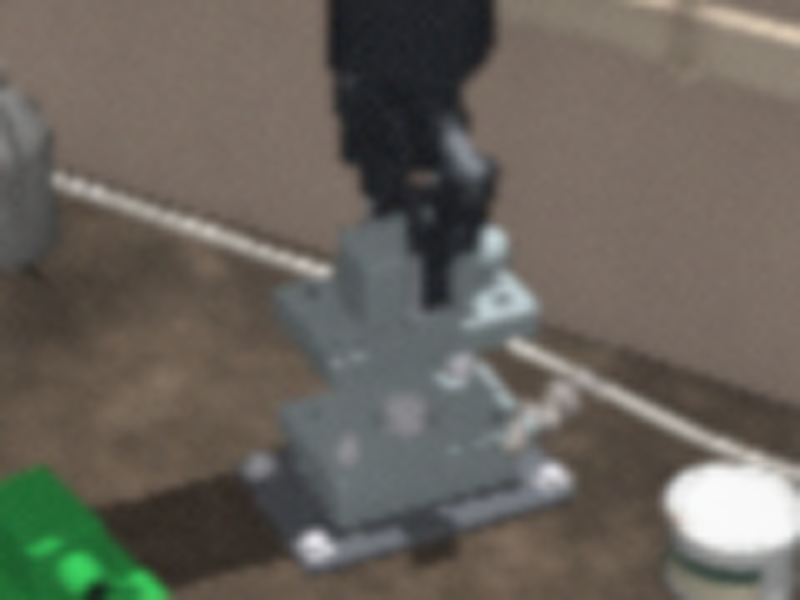

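View pics/wrist8.png

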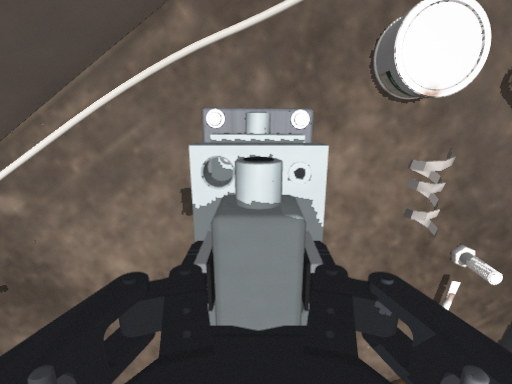

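```bash
for e in npy pkl; do cp wrist8.$e w8.$e; done; python3 - <<'E'
from held import *
for tag,cx,cy in(('w6',77.4,-132.4),('w7',71.65,-100.5),('w8',-2.2,1.57)):
    T=held(tag).reshape(-1,3); w=cloud(tag).reshape(-1,3)
    if tag=='w6': # rotate into face axes
        a=np.radians(1.3); R=np.array([[np.cos(a),np.sin(a)],[-np.sin(a),np.cos(a)]]); T=np.c_[(T[:,:2]-[cx,cy])@R.T+[cx,cy],T[:,2]]
    d=T[:,:2]-[cx,cy]
    h=w[:,2]; sel=(d[:,0]>60)&(d[:,0]<90)&(abs(d[:,1])<60)&(h>3)&(h<16)
    q=d[sel]; print(tag,len(q),'foot xmax',np.percentile(q[:,0],[97,99,100]).round(2),'y',np.percentile(q[:,1],[0,1,99,100]).round(2),'h',np.median(h[sel]).round(1))
    sel=(d[:,0]>54)&(d[:,0]<90)&(abs(d[:,1])<14)&(h>24)&(h<45); q=d[sel]; 
    if len(q): print('  port',len(q),np.percentile(q[:,0],[95,99,100]).round(2),'y',np.percentile(q[:,1],[0,1,99,100]).round(2))
E
```

```text
flange z 4.78 x max [52.35 52.77 52.92] y [-33.36 -33.06  36.22  36.48]
[26.57  1.59] [69.84 52.72] 89.93
crown top z -31.14 x [-27.16 -24.43  26.09  27.38] y [-19.46  21.6 ]
w6 830 foot xmax [74.72 75.12 75.59] y [-47.6  -46.52  47.87  48.65] h 6.5
  port 226 [70.31 71.18 71.74] y [-12.92 -11.57  12.99  13.9 ]
flange z 4.76 x max [52.36 52.76 52.94] y [-33.39 -33.03  36.13  36.61]
[26.58  1.58] [52.6  69.94] 0.17
crown top z -31.15 x [-27.29 -24.49  26.2   27.33] y [-19.47  21.62]
w7 1148 foot xmax [73.58 73.83 74.97] y [-47.12 -45.87  47.71  48.38] h 6.6
  port 359 [69.76 70.42 71.07] y [-13.01 -12.    10.91  13.96]
flange z 4.8 x max [52.33 52.74 52.9 ] y [-33.27 -33.03  36.11  36.57]
[26.63  1.64] [52.46 69.89] 0.16
crown top z -31.13 x [-26.78 -24.61  26.11  27.46] y [-19.55  21.6 ]
w8 1679 foot xmax [74.9  74.94 74.97] y [-47.97 -46.71  45.7   46.75] h 6.5
  port 536 [70.74 71.5  71.51] y [-13.78 -12.49  12.56  13.95]
```

{"fn": "move_arm", "kwargs": {"rows": [[0,-0.0005,0.012,0,255],[0,0,0.012,0,255],[0,0,0.008,0,255],[0,0,0.004,0,255],[0,0,0.003,0,255],[0,0,0,0,255],[0,0,0,0,255]], "force": 110}}

```text
time: 12.02
ee_pos: [527.9, 73.9, 79.7]
tcp_rot: [[0.983, 0.184, 0.001], [0.184, -0.983, 0.0], [0.001, -0.0, -1.0]]
contact_force: [-0.3, -0.8, -4.3]
finger_gap: 38.2
```

{"fn": "move_arm", "kwargs": {"rows": [[0,0,0.003,0,255],[0,0,0.003,0,255],[0,0,0,0,255]]}}

```text
time: 12.27
ee_pos: [528.0, 74.0, 73.2]
tcp_rot: [[0.983, 0.185, 0.001], [0.185, -0.983, 0.0], [0.001, 0.0, -1.0]]
contact_force: [1.3, -0.1, -2.8]
finger_gap: 38.9
```

{"fn": "move_arm", "kwargs": {"rows": [[0,0,0.002,0,255],[0,0,0.002,0,255],[0,0,0.002,0,255],[0,0,0,0,255]]}}

```text
time: 12.6
ee_pos: [528.3, 73.8, 68.1]
tcp_rot: [[0.983, 0.184, 0.002], [0.184, -0.983, 0.0], [0.002, 0.0, -1.0]]
contact_force: [-0.2, -0.4, 3.6]
finger_gap: 38.5
```

{"fn": "move_arm", "kwargs": {"rows": [[0,0,0.002,0,255],[0,0,0.001,0,255],[0,0,0,0,255]]}}

```text
time: 12.85
ee_pos: [528.3, 73.8, 65.6]
tcp_rot: [[0.983, 0.184, 0.002], [0.184, -0.983, 0.0], [0.002, 0.0, -1.0]]
contact_force: [-1.1, -0.4, 6.9]
finger_gap: 38.6
```

{"fn": "move_arm", "kwargs": {"rows": [[0,0,0.0015,0,255],[0,0,0.0015,0,255],[0,0,0,0,255],[0,0,0,0,255]]}}

```text
time: 13.18
ee_pos: [528.3, 73.8, 64.1]
tcp_rot: [[0.983, 0.184, 0.002], [0.184, -0.983, 0.0], [0.002, 0.0, -1.0]]
contact_force: [-3.6, -1.2, 17.1]
finger_gap: 38.9
```

{"fn": "move_arm", "kwargs": {"rows": [[0,0,0.001,0,255],[0,0,0.001,0,255],[0,0,0,0,255],[0,0,0,0,255]]}}

```text
time: 13.52
ee_pos: [528.3, 73.8, 64.1]
tcp_rot: [[0.983, 0.184, 0.003], [0.184, -0.983, 0.0], [0.003, 0.0, -1.0]]
contact_force: [-7.9, -3.1, 30.6]
finger_gap: 38.3
```

```bash
python3 - <<'E'
from h import *
import pickle
for n in('scene','side','wrist'):
    C=cam(n); im,D=eyes.read_camera(n); plan([528.3,73.8,64.1],10.6)
    save(n+'9.png',im); np.save(n+'9.npy',D); pickle.dump(C,open(n+'9.pkl','wb'))
    c=px(n,[528,72,55],C).astype(int); x0,y0=max(c[0]-50,0),max(c[1]-40,0)
    if n!='wrist': save(n+'9c.png',cv2.resize(im[y0:y0+75,x0:x0+100],(800,600),interpolation=2))
from cloud import *
for n in('wrist9',):
    from held import held
    T=held(n).reshape(-1,3); d=T[:,:2]-[-2.2,1.57]; h=cloud(n).reshape(-1,3)[:,2]
    sel=(d[:,0]>60)&(d[:,0]<90)&(abs(d[:,1])<60)&(h>3)&(h<16); q=d[sel]; print('foot',np.percentile(q[:,0],[97,99,100]).round(2),np.percentile(q[:,1],[0,1,99,100]).round(2),np.median(T[sel][:,2]))
    sel=(d[:,0]>54)&(d[:,0]<90)&(abs(d[:,1])<14)&(h>24)&(h<45); q=d[sel]; print('port',np.percentile(q[:,0],[95,99,100]).round(2))
E
```

```text
t 13.57 p [528.4  73.8  64.1] yaw 10.59 tilt [0.0029 0.0002] gap 38.5 F [-7.7 -2.  30. ]
shift in tool axes now [-0.1 -0.  -0. ] turn -0.01
shift in target-yaw axes [-0.1 -0.  -0. ]
t 13.62 p [528.3  73.8  64.1] yaw 10.58 tilt [0.0029 0.0002] gap 38.6 F [-7.1 -1.9 30.5]
shift in tool axes now [-0. -0. -0.] turn -0.02
shift in target-yaw axes [-0. -0. -0.]
t 13.67 p [528.4  73.8  64.1] yaw 10.58 tilt [0.003  0.0002] gap 38.6 F [-6.4 -2.9 30.2]
shift in tool axes now [-0.1 -0.  -0. ] turn -0.02
shift in target-yaw axes [-0.1 -0.  -0. ]
flange z 4.83 x max [52.26 52.4  52.77] y [-33.35 -33.05  36.17  36.58]
[26.65  1.6 ] [69.94 52.33] 89.9
crown top z -31.16 x [-26.82 -24.53  26.05  27.37] y [-19.43  21.63]
foot [74.52 75.11 75.14] [-46.49 -45.24  47.17  48.7 ] 57.76847433959949
port [70.54 71.13 71.15]
```

View pics/scene9c.png

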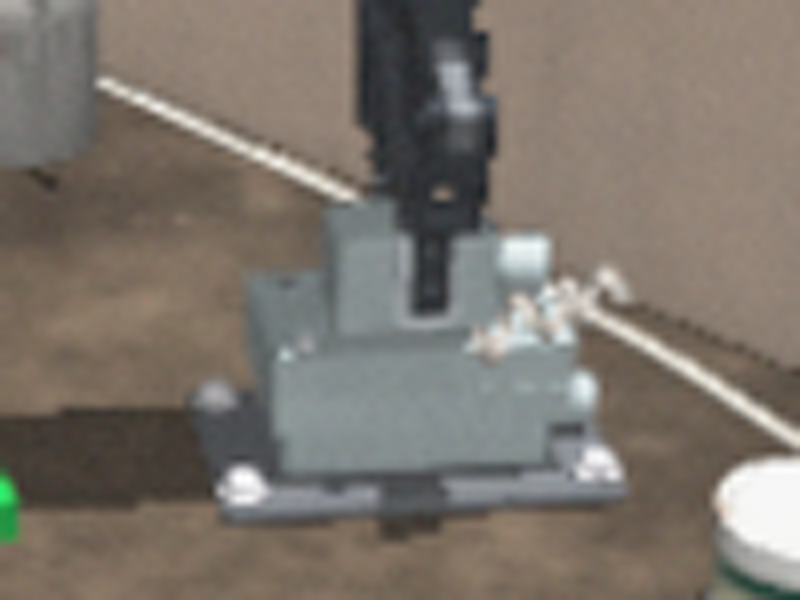

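View pics/side9c.png

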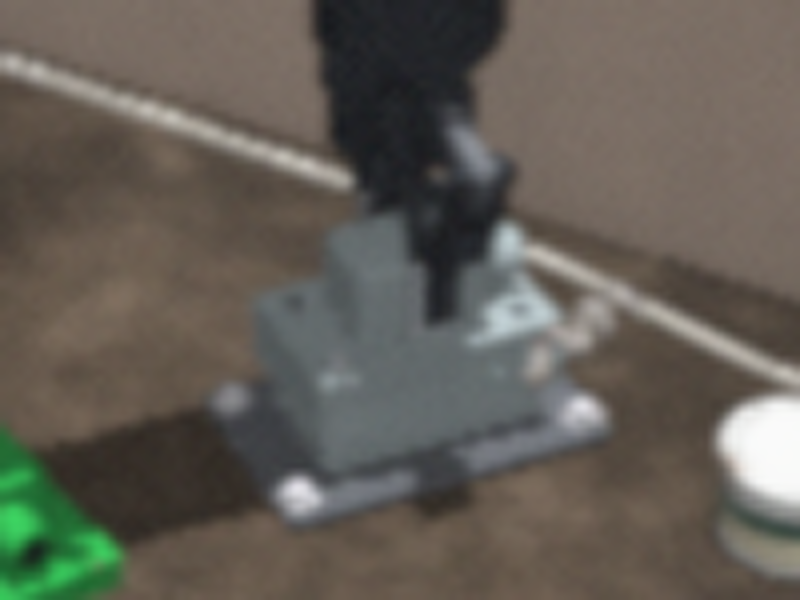

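View pics/wrist9.png

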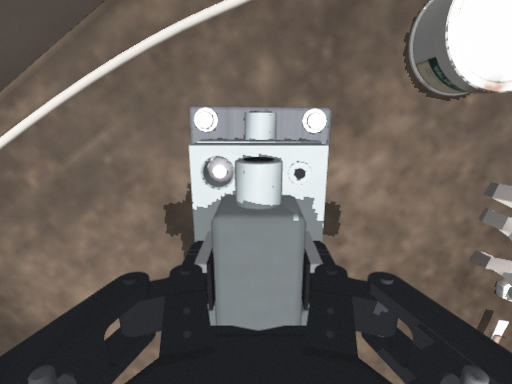

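The halves look shut with no gap, and the large dowel shows in its own hole at (219,171) in the wrist picture. The force is steady at about 30 N, so I'm handing it in.

```bash
python3 - <<'E'
from h import *
plan([528.3,73.8,64.1],10.6)
print(bot.finish_job())
plan([528.3,73.8,64.1],10.6)
E
```

```text
t 13.67 p [528.4  73.8  64.1] yaw 10.58 tilt [0.003  0.0002] gap 38.6 F [-6.4 -2.9 30.2]
shift in tool axes now [-0.1 -0.  -0. ] turn -0.02
shift in target-yaw axes [-0.1 -0.  -0. ]
the job is handed in; nothing more can be done
None
the job is handed in; nothing more can be done
```

The top half is on both dowels and pressed shut. I handed the job in at 13.7 s with the gripper still holding it; the simulator gives no verdict.

**What I did:** I drew the jaw back about 27 mm by its tab and gripped the grey top half across its crown, leaving the green and yellow look-alikes alone. I lifted it out, turned it to the bottom half's angle of about 10.6°, lowered it onto the dowels and pressed it down.

**Last checks:**
- **Seating:** The tool stopped firmly at z = 64.1 mm, against 64 mm predicted for shut. Neither the scene nor the side picture shows a gap. The height from flange to foot came to 52.9 mm, about right for shut, though the foot's height was itself only measured.
- **Dowels:** The large dowel shows in its own hole in the wrist picture. I could not see the small dowel once the halves were closed; both ports are at the same end and the angle fits.
- **Press and grip:** The downward push was steady at about 30 N, with a 110 N grip command and a 38.6 mm opening. A sideways force of about 7 N remained, probably from slight off-centring on the dowels.
- **Other parts:** I planned the path clear of the tin, bolt, screwdriver and square and saw no sign of contact. I did not measure their final positions.

**Disagreements:** The wrist camera read heights about 2 mm low. The scene camera's network put the bottom half about 4 mm away from where the wrist camera did. I worked from positions relative to the held part in the wrist pictures.

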